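# Point out the empty reel and confirm the restock

### The job

Report the empty reel to the stock camera: point at it from straight above, closed fingertips a few centimetres over its top without touching it, and stay there for three seconds. Then press the green button on the call box fully home to confirm, let it come back up and move clear. Do not point at the other reels, do not press the red button, and do not touch, move or lift any reel or the other loose things on the bench.

Things in the scene. Friction and masses are not known exactly. Their poses are not given: they have to be found in the camera images.
- reel_empty: THE EMPTY REEL: only its bare white core, 24 mm thick, between the flanges. Loose dispenser, 0.35 kg, 79 mm tall: dark steel foot 80 (x) x 70 (y) x 8 mm; axle along its y, 45 mm up; two white flanges 68 mm in diameter, 48 mm over their outsides. Origin: centre of the underside, z up. One of four in a row beyond the call box, in any order.
- reel_empty_top (a point): Point on top of that dispenser: midway between the flanges, level with their highest edge, 79 mm above the table, straight above the dispenser's origin.
- reel_red: Full reel, wound red, winding 61 mm in diameter between the flanges. Loose dispenser, 0.35 kg, 79 mm tall: dark steel foot 80 (x) x 70 (y) x 8 mm; axle along its y, 45 mm up; two white flanges 68 mm in diameter, 48 mm over their outsides. Origin: centre of the underside, z up.
- reel_red_top (a point): Point on top of that dispenser: midway between the flanges, level with their highest edge, 79 mm above the table, straight above the dispenser's origin.
- reel_blue: Full reel, wound blue, winding 61 mm in diameter between the flanges. Loose dispenser, 0.35 kg, 79 mm tall: dark steel foot 80 (x) x 70 (y) x 8 mm; axle along its y, 45 mm up; two white flanges 68 mm in diameter, 48 mm over their outsides. Origin: centre of the underside, z up.
- reel_blue_top (a point): Point on top of that dispenser: midway between the flanges, level with their highest edge, 79 mm above the table, straight above the dispenser's origin.
- reel_green: Full reel, wound green, winding 61 mm in diameter between the flanges. Loose dispenser, 0.35 kg, 79 mm tall: dark steel foot 80 (x) x 70 (y) x 8 mm; axle along its y, 45 mm up; two white flanges 68 mm in diameter, 48 mm over their outsides. Origin: centre of the underside, z up.
- reel_green_top (a point): Point on top of that dispenser: midway between the flanges, level with their highest edge, 79 mm above the table, straight above the dispenser's origin.
- callbox: Stock call box fixed to the bench: grey, 70 (x) x 150 (y) x 35 mm tall, two push buttons on its top 90 mm apart, green at its own y = +45 mm, red at y = -45 mm. Origin: centre of its underside.
- confirm_top (a point): Centre of the top face of the GREEN confirm button's cap (cap 32 mm in diameter, its top 57 mm above the table when up). It sinks with the cap; press straight down.
- confirm (a joint): Green button's travel in m: 0 up, 0.006 fully home. A spring pushes it back; fully home takes about 5 N.
- cancel_top (a point): Centre of the top face of the RED cancel button's cap, the same as the green one.
- cancel (a joint): Red button's travel in m: 0 up, 0.006 fully home.
- can: Bystander, loose: red drinks can, 66 mm in diameter, 118 mm tall, to the left. Origin: centre of its underside.
- mug: Bystander, loose: blue mug, 80 mm in diameter, 90 mm tall, handle at its own +y, to the right. Origin: centre of its underside.
- screwdriver: Bystander, loose: orange-handled screwdriver, about 200 mm long and 26 mm thick, lying along its own x, at the right near the robot. Origin: under its middle.
- thirdhand: Bystander, loose: soldering third hand behind the reels: round steel foot 70 mm in diameter, post, cross bar along its y 150 mm wide at 110 mm height. Origin: centre of its underside.
Not all that is in view belongs to the job. Leave any pink look-alike of the reel_empty alone.

How it is judged:
By the outcome, as a careful person would: the job done as asked, in the order asked, and still so for the second after the job is handed in, with the robot touching nothing.
It also fails if it takes over 43 s, if anything falls off the work surface, if the arm or the gripper's body presses on something with over 40 N, if the wrist force passes 120 N, or if a joint passes its speed limit or range.

### The arm

A 6-joint arm with a two-finger parallel gripper is mounted at the origin on the work surface. World frame = base frame: x ahead of the robot, y to its left, z up, the work surface at z = 0. Lengths are in m, angles in rad, forces in N, time in s.
With the tool pointing down it reaches from about 0.35 to 0.975 m from the base axis. Payload 4.9 kg.
Tool frame: the origin (TCP) lies between the finger pads, 19 mm behind the fingertips; this is the grasp point; z points along the fingers, y is the line along which they close (so a half turn about z gives the same grasp; the last joint's range is limited). The gripper opens to 85 mm and grips with 20 to 120 N. Pads are 22 mm wide; open, the fingers measure 114 mm over their backs; the gripper's body (76 mm by 85 mm) begins 54 mm behind the grasp point. The pads swing forward as they close: fully open they stand 13 mm farther back than shut.
Start: joints at [1.09, 0.053, 1.613, -0, 1.476, -0.119], TCP at [0.221, 0.585, 0.25] pointing down, gripper open.
Joint ranges: [-3.01, 3.01], [-1.01, 2.22], [0.06, 2.58], [-1.02, 4.17], [0.09, 2.62], [-3.14, 3.14]. Speed limits (rad/s): [2.57, 2.57, 3.14, 3.14, 3.14, 3.14].

### API

Orientations are given as [roll, pitch, yaw] about the fixed x, y, z axes, in that order (R = Rz(yaw) Ry(pitch) Rx(roll)).
In Python, from bench import bot gives the robot as it stands.
- The arm moves only by the tool jog_arm, never from a script. Its argument "motion" is one flat list of numbers, 7 for each row, row after row: the shift along the tool's x, y, z in mm, then the turn, a rotation vector about the tool's x, y, z in degrees, then the opening, from 0 (shut) to 1 (fully open). In form: [dx, dy, dz, ax, ay, az, jaw, dx, dy, dz, ax, ay, az, jaw, ...]. A call has 1 to 10 rows; each row shifts and turns the commanded pose from where the row before left it, along the tool's axes as they then stand; what a row does not reach is not made up. A row lasts 1/10 s, in which the tool goes at most 50 mm and 8.59 degrees, less where a joint would pass 70% of its speed; a pose out of reach is approached as far as the arm can. A call is refused whole if a number of a shift passes 50 or a number of a turn 8.59, either way. A call with a gripper value outside its range is refused whole. The fingers move at their own pace and stop on an object; "force" is the grip in N (left out, the last holds). Time passes only in rows, so rows that do not move let the fingers close. It gives the time, the measured TCP pose, the force, the opening and the grip force at its end, in the units of the state.
- bot.get_state(): the state, without advancing time (a new reading comes with each control period).
- bot.read_camera(name): name is "scene" or "top" or "wrist"; returns a dict with "pixels" (400x640x3 uint8, red, green, blue), "fx", "fy", "cx", "cy" (pixels), "T" (4x4, takes a point from camera to world coordinates). Camera axes: x right, y up, looking along -z (the intrinsics and any distortion apply to the point x, -y, -z); pixel columns grow to the right and rows downward; lengths in m; the calibration is good to about 2 mm. A picture is of the moment at which its call begins. There is no depth.
- bot.finish_job(): hands the job in; it is judged then, once.
The state is a dict: "time": time; "joint_pos": joint angles; "joint_vel": joint speeds; "joint_efforts": joint torques, N m; "tcp_pos": TCP position; "orientation": TCP orientation; "force": force on the tool from outside, world axes, zero at the start; "wrist_torque": the same for the moment, N m; "gripper_width": opening from 0.0 (shut) to 1.0 (fully open); "grasp_force": force on a finger pad.
Only numpy, scipy, OpenCV 4.12 (cv2) and the standard library are available. Lean on these libraries where they do the work, as an engineer would, in place of code of your own. Each camera call takes 0.05 s, during which the arm holds its last target. There are 200 camera calls.

## Working session

There is one attempt and no reset: what is moved stays moved. The work goes in short steps, Python scripts to look and compute and a tool call to move; the robot and the scene stay as the last step left them, time stands still between calls to the robot, and variables do not carry over. Pictures are saved under pics/ and viewed, at most 10 in all, crops included, and the job is handed in when it is done.

Besides the shell and the picture viewer there is one more tool, called after "Request:" as name(argument=value, ...) on one line, values as JSON. jog_arm: Moves the arm, as the interface text tells. Its arguments: {"type":"object","properties":{"motion":{"type":"array"},"force":{"type":"number"}},"required":["motion"]}

```bash
mkdir -p pics; python3 - <<'E'
from bench import bot
import cv2,pickle
d={}
for n in("scene","top"):
    c=bot.read_camera(n); d[n]=c; cv2.imwrite(f"pics/{n}0.png",c["pixels"][...,::-1]); print(n,{k:c[k] for k in c if k!="pixels"})
pickle.dump(d,open("c0.pkl","wb"))
print(bot.get_state())
E
```

```text
scene {'fx': 443.2520554747164, 'fy': 443.2520554747164, 'cx': 316.1204822304339, 'cy': 201.08350367347492, 'T': array([[ 0.28126166, -0.52524688,  0.80312364,  1.71742394],
       [ 0.95961214,  0.1486805 , -0.23882765, -0.37094601],
       [ 0.00603466,  0.83786026,  0.54585141,  0.86634461],
       [ 0.        ,  0.        ,  0.        ,  1.        ]])}
top {'fx': 433.6135084669168, 'fy': 433.6135084669168, 'cx': 321.31554148728696, 'cy': 198.50665830509607, 'T': array([[ 0.02999348,  0.99382738, -0.10680608,  0.45162322],
       [-0.9995383 ,  0.02930232, -0.00803494, -0.03151772],
       [-0.00485568,  0.10699776,  0.9942474 ,  1.22428662],
       [ 0.        ,  0.        ,  0.        ,  1.        ]])}
{'time': 0.1, 'joint_pos': array([ 1.08996451e+00,  5.33366169e-02,  1.61414806e+00,  2.57641091e-05,
        1.47597346e+00, -1.19006149e-01]), 'joint_vel': array([ 0.00105543, -0.00187846, -0.00353849,  0.00078953, -0.00194139,
        0.00046912]), 'joint_efforts': array([-1.31582756e-04, -3.94900453e+01, -3.71365678e+01, -1.08569589e-04,
        3.92136208e-03, -1.28294491e-05]), 'tcp_pos': array([0.22099489, 0.58407189, 0.24886269]), 'orientation': array([-3.13974341e+00, -2.46942538e-04,  2.77976429e+00]), 'force': array([ 0.5631822 , -0.20170745, -0.18511847]), 'wrist_torque': array([ 0.03646491, -0.01836338,  0.0341345 ]), 'grasp_force': 0.0, 'gripper_width': 0.9993579990940997}
```

View pics/scene0.png

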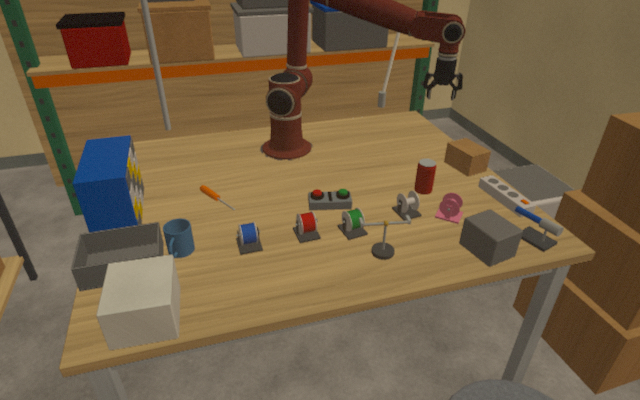

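View pics/top0.png

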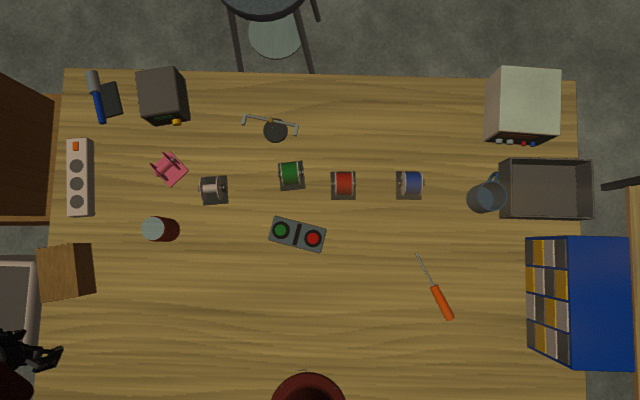

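The scene view shows the empty reel at about (408,205), next to the pink look-alike at (451,207). In the top view the empty reel is at (214,190), the pink one at (168,170), the green button at (281,230), the red button at (313,239), and the can at (160,229).

```bash
cat > h.py <<'E'
import numpy as np,pickle,cv2
d=pickle.load(open("c0.pkl","rb"))
def ray(c,u,v):
    r=c["T"][:3,:3]@np.array([(u-c["cx"])/c["fx"],-(v-c["cy"])/c["fy"],-1]); return c["T"][:3,3],r
def onz(c,u,v,z):
    o,r=ray(c,u,v); return o+r*(z-o[2])/r[2]
def two(a,pa,b,pb):
    o1,r1=ray(a,*pa);o2,r2=ray(b,*pb); s=np.linalg.lstsq(np.c_[r1,-r2],o2-o1,rcond=None)[0]
    p,q=o1+s[0]*r1,o2+s[1]*r2; return (p+q)/2,np.linalg.norm(p-q)
def blob(c,lo,hi,box):
    x0,y0,x1,y1=box; m=cv2.inRange(cv2.cvtColor(c["pixels"],cv2.COLOR_RGB2HSV),lo,hi)[y0:y1,x0:x1]
    n,l,s,ce=cv2.connectedComponentsWithStats(m); i=1+s[1:,4].argmax(); return ce[i]+[x0,y0],s[i]+[x0,y0,0,0,0]
E
python3 - <<'E'
from h import *
t,s=d["top"],d["scene"]
G=((45,90,30),(85,255,255));
R=((0,140,60),(8,255,255))
for nm,L,tb,sb in(("green",G,(262,215,300,250),(330,180,360,202)),("red",R,(298,222,330,255),(305,182,328,202))):
    a,sa=blob(t,*L,tb);b,sb=blob(s,*L,sb); print(nm,a,sa,b,sb,two(t,a,s,b),onz(t,*a,.055),onz(s,*b,.055))
a=t["pixels"][165:215,185:245,::-1];b=s["pixels"][180:230,380:440,::-1]
cv2.imwrite("pics/crop.png",np.hstack([cv2.resize(x,(400,333),interpolation=3) if 0 else cv2.resize(x,None,fx=6.6,fy=6.6,interpolation=cv2.INTER_CUBIC) for x in(a,b)]))
E
```

```text
green [280.00884956 229.66371681] [274 224  13  12 113] [342.76923077 191.76923077] [338 189  10   7  52] (array([0.49017126, 0.08841412, 0.05389897]), np.float64(0.003583981653651583)) [0.48961343 0.08657815 0.055     ] [0.49206454 0.08960211 0.055     ]
red [312.41818182 238.        ] [307 233  12  11 110] [316.75925926 192.81481481] [312 190  10   7  54] (array([4.70357765e-01, 2.68412679e-04, 5.28056875e-02]), np.float64(0.0033021905368456764)) [ 0.46987867 -0.00137891  0.055     ] [0.47409109 0.00087429 0.055     ]
```

View pics/crop.png

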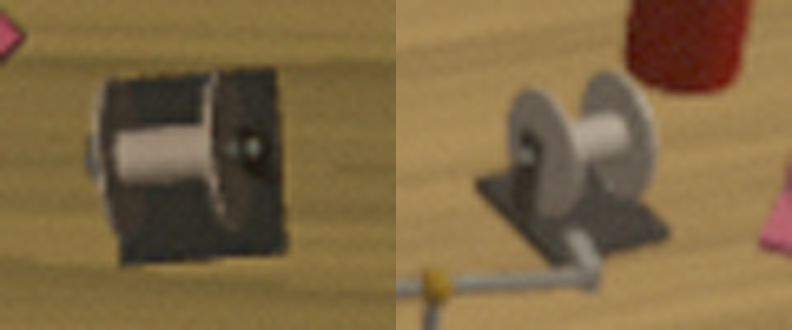

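The crop shows the white-cored reel. In the top view its foot corners are at crop pixels (121,264), (287,250) and (276,70), and the core centre is near (163,155). In the scene view the core and flange centres are near (580,145).

```bash
python3 - <<'E'
from h import *
t,s=d["top"],d["scene"]
px=lambda x,y,o:((x+.5)/6.6-.5+o[0],(y+.5)/6.6-.5+o[1])
C=[onz(t,*px(*q,(185,165)),.008) for q in((121,264),(287,250),(276,70))]
print("foot",(C[0]+C[2])/2,[np.linalg.norm(C[i]-C[i+1]) for i in(0,1)],np.degrees(np.arctan2(*(C[2]-C[1])[1::-1])))
print("core top",onz(t,*px(163,155,(185,165)),.05))
print("flange scene mid",onz(s,*px(581-396,144,(380,180)),.045),two(t,px(163,155,(185,165)),s,px(581-396,144,(380,180))))
for n,p,z in(("can",(160,229),.0),("thL",(243,120),.11),("thR",(298,130),.11),("pink",(168,170),.04)): print(n,onz(t,*p,z))
# tcp targets relative now
from bench import bot
from scipy.spatial.transform import Rotation as Ro
st=bot.get_state(); R=Ro.from_euler("xyz",st["orientation"])
print(R.as_matrix().round(3))
for w in([.59,.27,.25],[.49,.0875,.25]): print(w,1000*R.inv().apply(np.array(w)-st["tcp_pos"]))
E
```

```text
foot [0.59808711 0.28074496 0.008     ] [np.float64(0.07113450122573389), np.float64(0.07812179364339503)] 6.515640331702597
core top [0.59745587 0.28506868 0.05      ]
flange scene mid [0.59551056 0.28707843 0.045     ] (array([0.59782479, 0.28584621, 0.04669969]), np.float64(0.00022912301973192556))
can [0.48315951 0.43106879 0.        ]
thL [0.77346673 0.190274   0.11      ]
thR [0.75065157 0.0442177  0.11      ]
pink [0.64574526 0.40515531 0.04      ]
[[-0.935  0.354 -0.001]
 [ 0.354  0.935 -0.002]
 [ 0.    -0.002 -1.   ]]
[0.59, 0.27, 0.25] [-456.28884199 -163.11593327   -0.94835092]
[0.49, 0.0875, 0.25] [-427.36595121 -369.19738722   -0.56011331]
```

The reel is consistently at about (0.598, 0.285) and the foot size checks out. The two button centres measure 90 mm apart, which also matches. I'll travel there at the current height with the fingers closing.

Request:
jog_arm(motion=[-20,-6,0,0,0,0,0,-30,-10,0,0,0,0,0,-36,-12,0,0,0,0,0,-36,-12,0,0,0,0,0,-36,-12,0,0,0,0,0,-36,-12,0,0,0,0,0,-36,-12,0,0,0,0,0,-36,-12,0,0,0,0,0,-36,-12,0,0,0,0,0,-36,-12,0,0,0,0,0])

```text
time: 1.1
tcp_pos: [0.4985, 0.3588, 0.2494]
orientation: [-3.141, -0.001, 2.78]
force: [0.1, -0.8, 0.1]
gripper_width: 0.001
grasp_force: 0.0
```

Request:
jog_arm(motion=[-36,-12,0,0,0,0,0,-36,-11,0,0,0,0,0,-28,-8,0,0,0,0,0,-20,0,0,0,0,0,0,-10,0,0,0,0,0,0,0,0,0,0,0,0,0,0,0,0,0,0,0,0])

```text
time: 1.8
tcp_pos: [0.6076, 0.2856, 0.2496]
orientation: [-3.141, -0.001, 2.78]
force: [0.7, 0.3, 0.7]
gripper_width: 0.005
grasp_force: 0.0
```

```bash
cat > g.py <<'E'
import sys;from h import *
from bench import bot
from scipy.spatial.transform import Rotation as Ro
st=bot.get_state(); R=Ro.from_euler("xyz",st["orientation"])
print(st["time"],st["tcp_pos"],R.as_matrix()[:,2],st["gripper_width"],st["force"])
w=np.array(list(map(float,sys.argv[1:4]))); print("delta tool mm",1000*R.inv().apply(w-st["tcp_pos"]))
if len(sys.argv)>4:
    c=bot.read_camera(sys.argv[4]); pickle.dump(c,open("c1.pkl","wb")); cv2.imwrite(f"pics/{sys.argv[5]}.png",c["pixels"][...,::-1])
    for z in (.045,.079): q=c["T"][:3,:3].T@(w*[1,1,0]+[0,0,z]-c["T"][:3,3]); print(c["cx"]-c["fx"]*q[0]/q[2],c["cy"]+c["fy"]*q[1]/q[2])
E
python3 g.py .598 .2845 .133 wrist w1
```

```text
1.8 [0.60763059 0.28558516 0.24958933] [-1.12757303e-03  5.33888433e-06 -9.99999364e-01] 0.004703826532272636 [0.71108363 0.29064333 0.68989457]
delta tool mm [  8.50209825  -4.37338303 116.60011306]
320.6443656664705 161.84899111543928
320.1366343151677 169.8361536981189
```

View pics/w1.png

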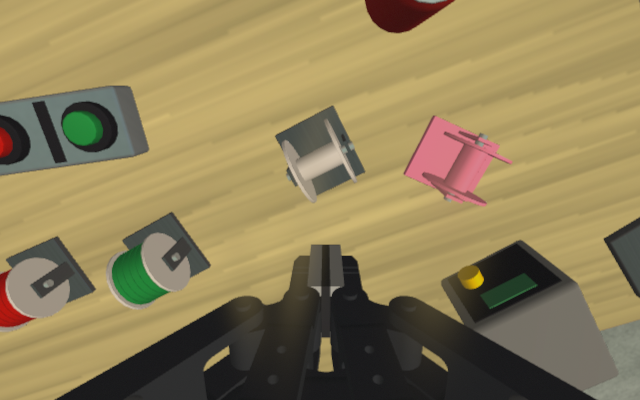

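The wrist view shows the empty core at (320,161), against a prediction of (320.6,161.8), so the position is confirmed. The green cap is at about (83,127). Next I correct the small offset, descend and hold.

Request:
jog_arm(motion=[4,-2,5,0,0,0,0,4,-2,15,0,0,0,0,0,0,20,0,0,0,0,0,0,20,0,0,0,0,0,0,20,0,0,0,0,0,0,18,0,0,0,0,0,0,12,0,0,0,0,0,0,6,0,0,0,0,0,0,0,0,0,0,0,0,0,0,0,0,0,0])

```text
time: 2.85
tcp_pos: [0.5999, 0.2844, 0.1349]
orientation: [3.141, 0.001, 2.78]
force: [-0.4, -0.1, 0.8]
gripper_width: -0.002
grasp_force: 0.0
```

```bash
python3 g.py .598 .2845 .133; python3 - <<'E'
from h import *
c=cv2.imread("pics/w1.png")[...,::-1]
w=pickle.load(open("c1.pkl","rb"))
b,s=blob(w,(45,90,30),(85,255,255),(50,100,125,160)); print(b,s,onz(w,*b,.055),onz(w,*b,.057))
E
```

```text
2.85 [0.59992912 0.28440206 0.13485916] [ 1.34607070e-03  4.51058428e-04 -9.99998992e-01] -0.0020365216620991 [-0.42650984 -0.13168307  0.77907466]
delta tool mm [ 1.84094638 -0.59286932  1.85660952]
[ 82.12738302 127.71490468] [  62  110   41   36 1154] [0.48811287 0.09052622 0.055     ] [0.48840228 0.09192353 0.057     ]
```

The tips are about 36 mm over the reel top and within 2 mm in the plane. I'll hold here.

Request:
jog_arm(motion=[1,0,1,0,0,0,0,0,0,0,0,0,0,0,0,0,0,0,0,0,0,0,0,0,0,0,0,0,0,0,0,0,0,0,0,0,0,0,0,0,0,0,0,0,0,0,0,0,0,0,0,0,0,0,0,0,0,0,0,0,0,0,0,0,0,0,0,0,0,0])

```text
time: 3.85
tcp_pos: [0.5985, 0.2846, 0.133]
orientation: [3.142, -0.0, 2.78]
force: [-0.4, -0.0, -0.7]
gripper_width: -0.003
grasp_force: 0.0
```

Request:
jog_arm(motion=[0,0,0,0,0,0,0,0,0,0,0,0,0,0,0,0,0,0,0,0,0,0,0,0,0,0,0,0,0,0,0,0,0,0,0,0,0,0,0,0,0,0,0,0,0,0,0,0,0,0,0,0,0,0,0,0,0,0,0,0,0,0,0,0,0,0,0,0,0,0])

```text
time: 4.85
tcp_pos: [0.5985, 0.2846, 0.133]
orientation: [3.142, -0.0, 2.78]
force: [-0.0, 0.5, 0.4]
gripper_width: 0.0
grasp_force: 0.0
```

Request:
jog_arm(motion=[0,0,0,0,0,0,0,0,0,0,0,0,0,0,0,0,0,0,0,0,0,0,0,0,0,0,0,0,0,0,0,0,0,0,0,0,0,0,0,0,0,0,0,0,0,0,0,0,0,0,0,0,0,0,0,0,0,0,0,0,0,0,0,0,0,0,0,0,0,0])

```text
time: 5.85
tcp_pos: [0.5985, 0.2846, 0.133]
orientation: [3.142, 0.0, 2.78]
force: [0.5, 0.4, -0.1]
gripper_width: -0.0
grasp_force: 0.0
```

Request:
jog_arm(motion=[0,0,0,0,0,0,0,0,0,0,0,0,0,0,0,0,0,0,0,0,0,0,0,0,0,0,0,0,0,0,0,0,0,0,0,0,0,0,0,0,0,0,0,0,0,0,0,0,0,0,0,0,0,0,0,0,0,0,0,0,0,0,0,0,0,0,0,0,0,0])

```text
time: 6.85
tcp_pos: [0.5985, 0.2846, 0.133]
orientation: [-3.142, 0.0, 2.78]
force: [-0.0, -0.0, -0.5]
gripper_width: -0.004
grasp_force: 0.0
```

```bash
python3 g.py .489 .089 .133
```

```text
6.85 [0.59846764 0.28457178 0.13300997] [ 4.51257327e-06 -1.32787923e-05 -1.00000000e+00] -0.004437017269645696 [-0.03457462 -0.01333409 -0.48512279]
delta tool mm [ 3.31574520e+01 -2.21657546e+02  1.20742298e-02]
```

Held for 4 s. Now I rise and travel to above the green button.

Request:
jog_arm(motion=[0,0,-15,0,0,0,0,0,0,-25,0,0,0,0,0,-10,-25,0,0,0,0,5,-30,-15,0,0,0,0,6,-38,0,0,0,0,0,6,-40,0,0,0,0,0,6,-40,0,0,0,0,0,5,-34,0,0,0,0,0,3,-20,0,0,0,0,0,2,-10,0,0,0,0,0])

```text
time: 7.85
tcp_pos: [0.4887, 0.0874, 0.2144]
orientation: [3.141, 0.002, 2.778]
force: [1.1, 0.2, 0.6]
gripper_width: 0.002
grasp_force: 0.0
```

Request:
jog_arm(motion=[0,0,10,0,0,0,0,0,0,20,0,0,0,0,0,0,15,0,0,0,0,0,0,0,0,0,0,0,0,0,0,0,0,0,0])

```text
time: 8.35
tcp_pos: [0.4889, 0.0891, 0.1674]
orientation: [-3.141, -0.001, 2.781]
force: [0.1, -0.2, 0.8]
gripper_width: 0.0
grasp_force: 0.0
```

```bash
python3 g.py .489 .089 .076 wrist w2; python3 - <<'E'
from h import *
w=pickle.load(open("c1.pkl","rb"))
b,s=blob(w,(45,90,30),(85,255,255),(200,80,450,300)); print(b,s,onz(w,*b,.057))
E
```

```text
8.35 [0.48894995 0.08912043 0.16743006] [-1.38838481e-03  5.34446577e-05 -9.99999035e-01] 4.711563435232399e-05 [ 0.08741975 -0.17392896  0.84548798]
delta tool mm [-2.09848334e-01 -5.47177074e-02  9.14298966e+01]
324.9362098703115 195.6445458485623
324.870836912597 211.10532967723265
[324.12272421 197.31894808] [ 303  176   43   44 1483] [0.48642192 0.08936016 0.057     ]
```

View pics/w2.png

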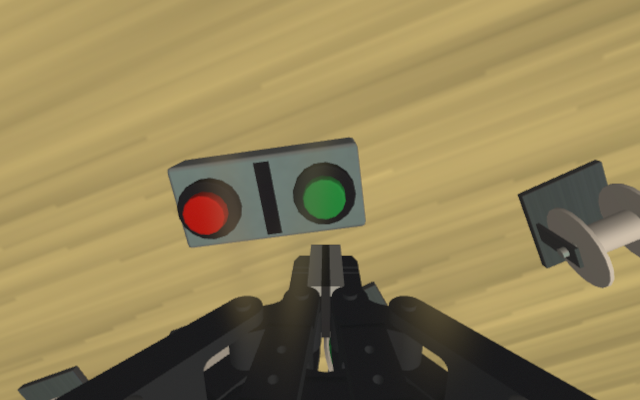

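The wrist view shows the green cap at (324,197) and the red one at (206,214), 90 mm away. The aim agrees to about 2 mm, so I trim slightly and descend.

Request:
jog_arm(motion=[1,-1,8,0,0,0,0,1,0,15,0,0,0,0,0,0,18,0,0,0,0,0,0,18,0,0,0,0,0,0,14,0,0,0,0,0,0,8,0,0,0,0,0,0,4,0,0,0,0,0,0,0,0,0,0,0,0,0,0,0,0,0,0,0])

```text
schema error: expected a multiple of 7 numbers
```

Request:
jog_arm(motion=[0,0,2,0,0,0,0,0,0,2,0,0,0,0,0,0,2,0,0,0,0,0,0,2,0,0,0,0,0,0,2,0,0,0,0,0,0,0,0,0,0,0,0,0,0,0,0,0,0])

```text
time: 9.1
tcp_pos: [0.489, 0.0886, 0.1579]
orientation: [-3.142, -0.0, 2.78]
force: [0.1, 0.2, -0.1]
gripper_width: 0.001
grasp_force: 0.0
```

The first list had one number too many and was refused. The second moved only 10 mm down in free air. I redo the descent from there.

Request:
jog_arm(motion=[1,0,8,0,0,0,0,1,0,15,0,0,0,0,0,0,18,0,0,0,0,0,0,17,0,0,0,0,0,0,11,0,0,0,0,0,0,6,0,0,0,0,0,0,2,0,0,0,0,0,0,0,0,0,0,0,0,0,0,0,0,0,0])

```text
time: 10.0
tcp_pos: [0.4878, 0.0894, 0.0818]
orientation: [3.141, 0.001, 2.78]
force: [-0.1, 0.6, -0.2]
gripper_width: -0.003
grasp_force: 0.0
```

Request:
jog_arm(motion=[0,0,3,0,0,0,0,0,0,3,0,0,0,0,0,0,2,0,0,0,0,0,0,1,0,0,0,0,0,0,0,0,0,0,0])

```text
time: 10.5
tcp_pos: [0.4877, 0.0893, 0.0725]
orientation: [3.141, 0.001, 2.78]
force: [0.8, 0.1, 2.5]
gripper_width: -0.001
grasp_force: 1.6
```

Request:
jog_arm(motion=[0,0,1,0,0,0,0,0,0,1,0,0,0,0,0,0,0,0,0,0,0,0,0,0,0,0,0,0])

```text
time: 10.9
tcp_pos: [0.4876, 0.0893, 0.0704]
orientation: [3.141, 0.001, 2.78]
force: [1.2, 0.2, 3.8]
gripper_width: -0.001
grasp_force: 2.2
```

Contact is made and the spring is being compressed. I keep pressing until it hits the stop, where the force should rise sharply.

Request:
jog_arm(motion=[0,0,1,0,0,0,0,0,0,0,0,0,0,0,0,0,0,0,0,0,0])

```text
time: 11.2
tcp_pos: [0.4877, 0.0893, 0.0697]
orientation: [3.141, 0.001, 2.78]
force: [0.1, -0.1, 7.1]
gripper_width: 0.002
grasp_force: 3.5
```

Request:
jog_arm(motion=[0,0,1,0,0,0,0,0,0,0,0,0,0,0,0,0,0,0,0,0,0])

```text
time: 11.5
tcp_pos: [0.4877, 0.0894, 0.0696]
orientation: [3.142, 0.0, 2.78]
force: [-2.4, 0.5, 12.1]
gripper_width: -0.002
grasp_force: 6.4
```

The button is on its stop: 12 N, with the TCP stalled at 0.0696. Now I release it and move clear.

Request:
jog_arm(motion=[0,0,-3,0,0,0,0,0,0,-4,0,0,0,0,0,0,-6,0,0,0,0,0,0,-15,0,0,0,0,0,0,-25,0,0,0,0,0,0,-30,0,0,0,0,0,0,-30,0,0,0,0,0,0,-15,0,0,0,0,0,0,-5,0,0,0,0,0,0,0,0,0,0,0])

```text
time: 12.5
tcp_pos: [0.487, 0.0893, 0.201]
orientation: [-3.142, -0.0, 2.78]
force: [-0.2, 0.5, 0.5]
gripper_width: 0.002
grasp_force: 0.0
```

Request:
jog_arm(motion=[30,0,0,0,0,0,0,30,0,0,0,0,0,0,30,0,0,0,0,0,0,15,0,0,0,0,0,0,0,0,0,0,0,0,0,0,0,0,0,0,0,0,0,0,0,0,0,0,0])

```text
time: 13.2
tcp_pos: [0.3892, 0.1262, 0.2003]
orientation: [-3.141, -0.001, 2.779]
force: [0.1, 0.2, 0.7]
gripper_width: -0.002
grasp_force: 0.0
```

```bash
python3 g.py .489 .089 .2 top t2
```

```text
13.2 [0.38917865 0.12619731 0.20029312] [-1.31806528e-03 -3.38432113e-04 -9.99999074e-01] -0.001780023613166683 [0.06612781 0.23458675 0.71420249]
delta tool mm [-106.52532562    0.59384928    0.17413572]
279.47567110270205 229.99425117331668
278.1763683854079 229.54566158339742
```

View pics/t2.png

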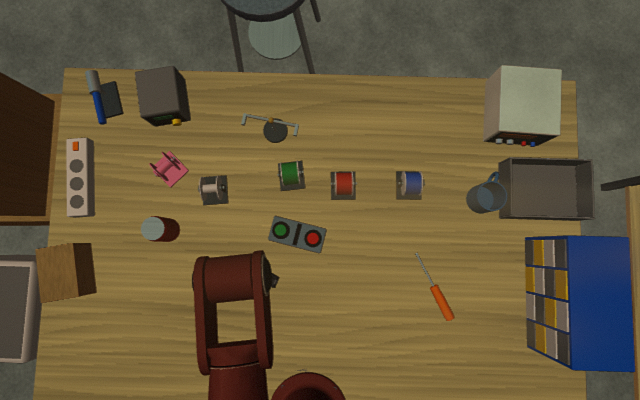

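The top view shows nothing moved: reel still at (214,190), call box at (297,235). The arm is clear.

```bash
python3 -c "
from bench import bot
print(bot.finish_job())"
```

```text
the job is handed in; nothing more can be done
None
```

I pointed at the empty reel from about 35 mm above for 4 s, then pressed the green button to its stop (12 N) and let it come back up; the arm is clear, nothing else was touched, and the job was handed in at about 13 s (no verdict was returned).

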